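# Two chocolate balls into a mug from a trigger dispenser

### The arm

A 6-joint arm with a two-finger parallel gripper is mounted at the origin on a cart in front of the work surface, level with it; the furniture and walls round the work are solid. World frame = base frame: x ahead of the robot, y to its left, z up, the work surface at z = 0. Lengths are in m, angles in degrees, forces in N, time in s.
With the tool pointing down it reaches from about 0.35 to 0.975 m from the base axis. Payload 7.1 kg.
Tool frame: the origin (TCP) lies on the centre line of the jaws, within the pads' length; the fingertips stand 19 mm ahead of it and the grasp point (between the pads) is the TCP; z points along the fingers, y is the line along which they close (so a half turn about z gives the same grasp; the last joint's range is limited). The gripper opens to 88 mm and grips with 3 to 60 N. Pads are 20 mm wide; open, the fingers measure 115 mm over their backs; the gripper's body (75 mm by 178 mm) begins 61 mm behind the grasp point.
Start: joints at [-66.979, 24.242, 93.386, -0, 62.372, -1.089], TCP at [0.255, -0.57, 0.242] pointing down, gripper open.
Joint ranges: [-172.04, 172.04], [-51.8, 120.97], [4.93, 147.93], [-75.15, 255.16], [6.16, 154.13], [-145.62, 145.62]. Speed limits (degrees/s): [136.94, 136.94, 172.46, 180, 180, 180].

### API

Orientations are given as [roll, pitch, yaw] about the fixed x, y, z axes, in that order (R = Rz(yaw) Ry(pitch) Rx(roll)).
In Python, from workcell import r gives the robot as it stands.
- The arm moves only by the tool jog_arm, never from a script. Its argument "increments" is a list that holds one entry, the list of rows, each a list of 4 numbers: the shift along the tool's x, y, z in mm, then the turn about the tool's z in degrees. In form: [[[tx, ty, tz, roll], ...]]. A call has 1 to 10 rows; each row shifts and turns the commanded pose from where the row before left it, along the tool's axes as they then stand; what a row does not reach is not made up. A row lasts 1/10 s, in which the tool goes at most 50 mm and 8.59 degrees, less where a joint would pass 70% of its speed; a pose out of reach is approached as far as the arm can. A call is refused whole if a number of a shift passes 50 or a number of a turn 8.59, either way. A call with a gripper value outside its range is refused whole. "gripper" is the finger opening in mm, from 0 to 87.8, set as the call begins (left out, the last holds). The fingers move at their own pace and stop on an object; "force" is the grip in N (left out, the last holds). Time passes only in rows, so rows that do not move let the fingers close. It gives the time, the measured TCP pose, the force, the opening and the grip force at its end, in the units of the state.
- r.read_state(): the state, without advancing time (a new reading comes with each control period).
- r.capture(name): name is "scene" or "top"; returns the picture (400x640x3 uint8, blue, green, red); there is no depth.
- r.camera_info(name): a dict with "camera_matrix" (3x3 intrinsics, pixels), "R" (3x3) and "t" (3): a world point X has camera coordinates R X + t. Camera axes: x right, y down, z forward; pixel columns grow to the right and rows downward; lengths in m; the calibration is good to about 2 mm. A picture is of the moment at which its call begins. camera_info takes no time and is no camera call.
- r.sign_off(): hands the job in; it is judged then, once.
The state is a dict: "t": time; "joint_pos": joint angles; "qvel": joint speeds; "joint_torque": joint torques, N m; "tool_pos": TCP position; "ee_rot": TCP orientation; "ft_force": force on the tool from outside, world axes, zero at the start; "torque": the same for the moment, N m; "width": opening from 0.0 (shut) to 1.0 (fully open); "grip_force": force on a finger pad.
Only numpy, scipy, OpenCV 4.12 (cv2) and the standard library are available. Lean on these libraries where they do the work, as an engineer would, in place of code of your own. Each camera call takes 0.05 s, during which the arm holds its last target. There are 200 camera calls.

### The job

Portion two drinking-chocolate balls into the short mug: stand the mug upright on the ring under the mouth of the dispenser's channel and let go of it, squeeze the dispenser's trigger fully against its grip so that one ball drops in, let the trigger spring all the way back, then squeeze it fully and let it back once more for the second ball. Then stand the mug with its two balls upright on the round mat and let go; the other two balls stay in the dispenser, and nothing else is knocked out of place.

Things in the scene. Friction and masses are not known exactly. Their poses are not given: they have to be found in the camera images.
- dispenser: Fixed dispenser on a 5 mm base plate. Origin on the worktop straight under the lip (mouth) of its open channel; z up; -x is the way the balls roll out; +y is the side of the squeeze handle. The channel, 49 mm wide, slopes down from x = 0.225 to x = 0; two steel gate pins rise through its floor at x about 0.05 and 0.09; the balls' tops reach 200 mm. The plate spans x -0.095 to 0.25, y -0.048 to 0.048, wing under the handle to y = 0.135.
- lip (a point): Middle of the channel floor at its mouth, 112 mm above the worktop (underside 109, side walls up to 135 mm high); axes as the dispenser's. Each full squeeze of the trigger lets one ball roll out here along -x, at about 0.5 m/s, so that it falls into a mug standing on the ring; letting the trigger back brings the next ball to the gate.
- mug_spot (a point): Centre of the grey ring (81 mm) on the dispenser's base plate, 5 mm above the worktop, 46 mm beyond the lip; axes as the dispenser's. The mug's bowl stands centred here (within about 10 mm), its handle turned between the dispenser's -x and +y to leave room for the hand. Lifted straight up from here the mug clears the lip by 5 mm only; its rim passes under the lip with 14 mm to spare.
- squeeze_point (a point): Where to squeeze from above, 145 mm above the worktop; axes as the dispenser's. The fixed black upright grip (24 mm thick in x, 30 wide, top 174 mm high) has its far face 30 mm from here at +x. The steel trigger (8 mm thick, 26 wide, top about 165 mm high) is in front of it, its outer face 30 mm from here at -x at rest, 11 mm when squeezed: 60 mm to straddle along x, 41 mm squeezed.
- trigger (a joint): Angle of the sprung trigger, hinged 75 mm below the squeeze point: 0 at rest (leaning away from the grip), 0.24 rad fully squeezed against its stop (18 mm of travel at the squeeze point). Its spring needs about 4 N there at first and 8 N at the end; a grip of 20 to 40 N does it. It springs back by itself. Above 0.20 counts as fully squeezed, below 0.03 as fully back.
- mug: The short plain white mug with one ear handle: bowl 81 mm wide, 90 mm high, wall 4 mm, about 0.22 kg, open and hollow. Origin at the centre of its underside, on the bowl's axis; z up; the handle points along its -y axis. (The taller mug at the back of the worktop is not wanted.)
- mug_handle (a point): Middle of the upright part of the mug's handle, 66 mm from the bowl's axis along the mug's -y and 52 mm above its underside; axes as the mug's. The handle is a round bar 12 mm thick, its upright part 36 to 68 mm high, its top 84 mm high. It is pinched from above with the fingers closing along the mug's x axis.
- round_mat: Flat round pale mat (hob cover), 175 mm across, 18 mm high, fixed on the worktop. Origin at the centre of its underside.
- ball_1: Brown drinking-chocolate ball, 38 mm across, 30 g, the lowest of four in the channel, first to come out. Origin at its centre.
- ball_2: Same ball, second in the channel, second to come out. Origin at its centre.
- ball_3: Same ball, third in the channel; it must stay in the dispenser. Origin at its centre.
- ball_4: Same ball, fourth and highest in the channel; it must stay in the dispenser. Origin at its centre.
- jam_jar: Jam jar, 66 mm wide, 100 mm high, a bystander. Origin at the centre of its underside.
- pepper_shaker: Pepper shaker, 44 mm wide, 90 mm high, a bystander. Origin at the centre of its underside.
- spice_jar: Spice jar, 45 mm wide, 106 mm high, a bystander. Origin at the centre of its underside.
- teaspoon: Teaspoon, 130 mm long, lying flat, a bystander. Origin at the centre of its underside.
- peeler: Peeler, 170 mm long, lying flat, a bystander. Origin at the centre of its underside.
Mind the look-alikes: they are no part of the job. Leave any turquoise look-alike of the ball_2 alone.

How it is judged (in metres and radians):
On the way, in this order (a step that is already met when the one before it is completed fails the run):
1. the mug stands upright under the mouth of the channel, let go (horizontal distance between mug and mug_spot below 0.03 m and angle between mug's own z axis and vertical below 0.1 rad and z of mug in the frame of mug_spot below 0.006 m and contact force between the fingers and mug below 0.1 N), for 0.2 s.
2. the trigger is fully squeezed (value of joint trigger above 0.2 rad), for 0.05 s.
3. the first ball lies in the mug and the trigger has sprung fully back (horizontal distance between ball_1 and mug below 0.036 m and z of ball_1 in the frame of mug between 0 and 0.085 m and value of joint trigger below 0.03 rad), for 0.1 s.
4. the trigger is fully squeezed a second time (value of joint trigger above 0.2 rad), for 0.05 s.
5. the second ball lies in the mug too and the trigger has sprung fully back (all of step 3 and horizontal distance between ball_2 and mug below 0.036 m and z of ball_2 in the frame of mug between 0 and 0.085 m), for 0.1 s.
At the end, for the whole second after the job is handed in: The mug stands upright (within 0.1 rad) and still on the round mat, its bowl's axis within 50 mm of the mat's centre, with the first and second ball inside it; the third and fourth balls are still in the dispenser's channel and the trigger is fully back (below 0.03 rad) (all of step 5 and horizontal distance between mug and round_mat below 0.05 m and angle between mug's own z axis and vertical below 0.1 rad and z of mug in the frame of round_mat between 0.012 and 0.024 m and linear speed of mug below 0.03 m/s and x of each of ball_3, ball_4 in the frame of dispenser above 0.05 m and z of each of ball_3, ball_4 in the frame of dispenser above 0.13 m); the robot touches nothing.
It fails at once if the mug is tipped by more than 0.7 rad (angle between mug's own z axis and vertical above 0.7 rad).
It fails at once if the jam jar, pepper shaker, spice jar, teaspoon or peeler is pushed more than 40 mm (distance of any of jam_jar, pepper_shaker, spice_jar, teaspoon, peeler from where it was at the start of the episode above 0.04 m).
It fails at once if the jam jar, pepper shaker or spice jar is knocked over (angle between any of jam_jar, pepper_shaker, spice_jar's own z axis and vertical above 0.5 rad).
It also fails if it takes over 70 s, if anything falls off the work surface, if the arm or the gripper's body presses on something with over 40 N, if the wrist force passes 120 N, or if a joint passes its speed limit or range.

## Working session

There is one attempt and no reset: what is moved stays moved. The work goes in short steps, Python scripts to look and compute and a tool call to move; the robot and the scene stay as the last step left them, time stands still between calls to the robot, and variables do not carry over. Pictures are saved under pics/ and viewed, at most 10 in all, crops included, and the job is handed in when it is done.

Besides the shell and the picture viewer there is one more tool, called after "Request:" by a JSON object that holds its "api" and its "payload". jog_arm: Moves the arm, as the interface text tells. Its arguments: {"type":"object","properties":{"increments":{"type":"array"},"gripper":{"type":"number"},"force":{"type":"number"}},"required":["increments"]}

```bash
mkdir -p pics; cat > h.py <<'E'
from workcell import r
import numpy as np, cv2
def cam(n):
    c=r.camera_info(n); return np.array(c["camera_matrix"]),np.array(c["R"]),np.array(c["t"]).ravel()
def ray(n,u,v,z):
    K,R,t=cam(n); d=R.T@np.linalg.solve(K,[u,v,1.]); o=-R.T@t
    return o+d*(z-o[2])/d[2]
def proj(n,X):
    K,R,t=cam(n); p=K@(R@np.array(X,float)+t); return p[:2]/p[2]
E
python3 - <<'E'
from h import *
for n in("scene","top"):
    cv2.imwrite(f"pics/{n}0.png",r.capture(n)); K,R,t=cam(n); print(n,K[0,0],(-R.T@t).round(3),R.round(2).tolist())
print(r.read_state())
E
```

```text
scene 518.0375585710674 [0.003 0.67  1.142] [[-0.81, -0.58, -0.02], [-0.43, 0.62, -0.66], [0.39, -0.53, -0.75]]
top 476.9596009887929 [ 0.225 -0.15   1.621] [[0.28, -0.96, -0.01], [-0.94, -0.27, -0.21], [0.2, 0.06, -0.98]]
{'t': 0.1, 'joint_pos': array([-6.69783396e+01,  2.42771047e+01,  9.34268294e+01, -2.45050330e-03,
        6.23732760e+01, -1.08828571e+00]), 'qvel': array([-0.02940261, -0.14453738, -0.08899658,  0.01027046,  0.12771871,
        0.07930763]), 'joint_torque': array([-8.97193404e-04, -5.45613706e+01, -2.74325001e+01,  6.45635021e-02,
        1.89168047e-02, -3.90729087e-05]), 'tool_pos': array([ 0.25513538, -0.57002961,  0.24101309]), 'ee_rot': array([-1.79922763e+02,  7.02736896e-04,  2.41110844e+01]), 'ft_force': array([ 0.331476  , -0.28224088, -0.76120866]), 'torque': array([0.00511981, 0.05446268, 0.04410304]), 'grip_force': 0.0, 'width': 0.9985882498104001}
```

View pics/scene0.png

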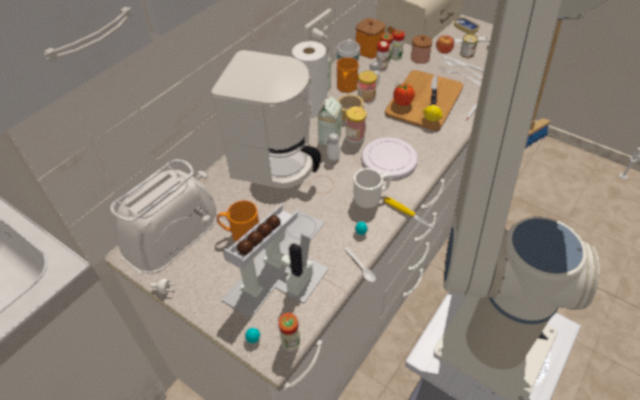

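View pics/top0.png

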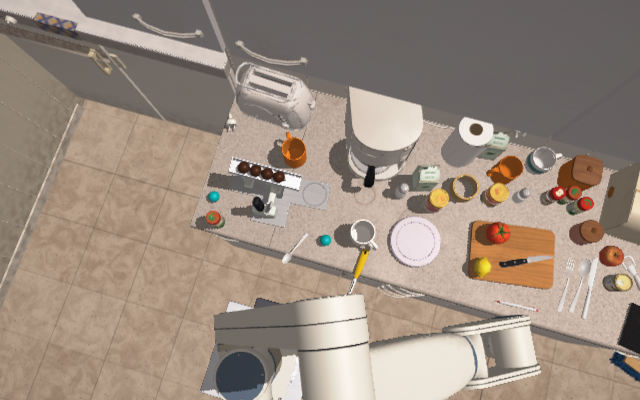

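Scene: white mug at top-view (362,235) with its handle at (374,246), mat (415,241), ring (315,193), dispenser balls from (242,169) to (280,177), grip (258,203). Next I enlarge that region.

```bash
python3 - <<'E'
from h import *
im=cv2.imread("pics/top0.png"); cv2.imwrite("pics/c1.png",cv2.resize(im[140:275,220:450],(800,470),interpolation=cv2.INTER_CUBIC))
im=cv2.imread("pics/scene0.png"); cv2.imwrite("pics/c2.png",cv2.resize(im[130:310,210:430],(733,600),interpolation=cv2.INTER_CUBIC))
E
```

```text
(no output)
```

View pics/c1.png

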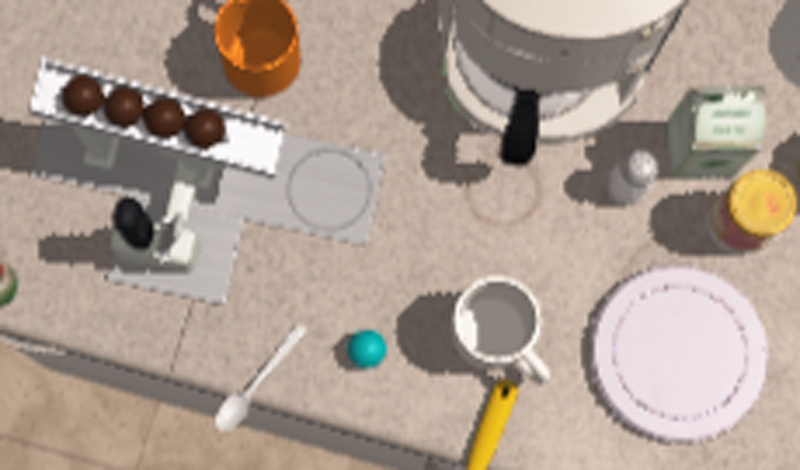

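View pics/c2.png

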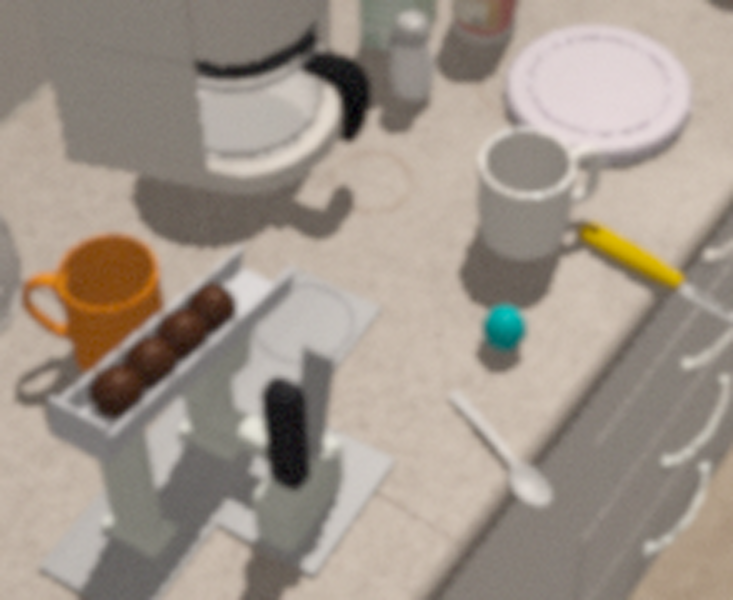

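```bash
cat > m.py <<'E'
from h import *
C=lambda u,v:(220+(u+.5)/800*230-.5,140+(v+.5)/470*135-.5)
D=lambda u,v:(210+(u+.5)/733*220-.5,130+(v+.5)/600*180-.5)
def pr(s,n,uv,z): p=ray(n,*uv,z); print(s,n,p.round(4)); return p
ring=pr("ring","top",C(329,188),.005); pr("ring","scene",D(306,325),.005)
a=pr("c-","top",C(383,155),.005); b=pr("c+","top",C(365,243),.005); pr("inner","top",C(243,218),.005); 
w1=pr("w1","top",C(225,302),.005);w2=pr("w2","top",C(108,278),.005)
w1s=pr("w1","scene",D(391,464),.005);pr("w2","scene",D(313,575),.005);pr("c-s","scene",D(380,307),.005)
B=[pr("ball","top",C(*p),z) for p,z in (((205,129),.16),((165,117),.165),((124,105),.17),((83,95),.18))]
ye=w2-w1;print("+x dir from wing",np.degrees(np.arctan2(ye[1],ye[0])),"end",np.degrees(np.arctan2(*(b-a)[[1,0]])))
d=B[3]-B[0];print("+x balls",np.degrees(np.arctan2(d[1],d[0])))
pr("mat","top",C(680,352),.018);pr("mat","scene",D(600,88),.018)
# mug rim, by two views
def tri(p,q):
    A=[];bb=[]
    for n,uv in(("top",p),("scene",q)):
        K,R,t=cam(n);P=K@np.c_[R,t]
        for i in(0,1):
            r_=uv[i]*P[2]-P[i];A.append(r_[:3]);bb.append(-r_[3])
    return np.linalg.lstsq(np.array(A),np.array(bb),rcond=None)[0]
pr("mug rim","top",C(497,320),.09);pr("mug rim","scene",D(529,163),.09)
pr("handle end","top",C(543,376),.07);pr("handle","scene",D(590,160),.078)
print("grip top tri",tri(C(127,213),D(285,388)))
# grip masks
for n in("top","scene"):
    im=cv2.imread(f"pics/{n}0.png");m=(im.max(2)<45).astype(np.uint8)
    k,l,s,c=cv2.connectedComponentsWithStats(m)
    for i in range(1,k):
        if 25<s[i,4]<800: print(n,s[i],c[i].round(1))
E
python3 m.py
```

```text
ring top [ 0.577  -0.0127  0.005 ]
ring scene [ 0.5731 -0.0095  0.005 ]
c- top [ 0.6245 -0.0554  0.005 ]
c+ top [ 0.5331 -0.0628  0.005 ]
inner top [0.5239 0.0611 0.005 ]
w1 top [0.4381 0.0536 0.005 ]
w2 top [0.4291 0.172  0.005 ]
w1 scene [0.4364 0.0624 0.005 ]
w2 scene [0.4281 0.1756 0.005 ]
c-s scene [ 0.5334 -0.0603  0.005 ]
ball top [0.565  0.0982 0.16  ]
ball top [0.5646 0.1357 0.165 ]
ball top [0.564  0.1739 0.17  ]
ball top [0.5604 0.2102 0.18  ]
+x dir from wing 94.33341356033242 end -175.37772710877067
+x balls 92.38230145487341
mat top [ 0.5112 -0.387   0.018 ]
mat scene [ 0.5086 -0.3793  0.018 ]
mug rim top [ 0.4805 -0.2056  0.09  ]
mug rim scene [ 0.4797 -0.2015  0.09  ]
handle end top [ 0.4446 -0.2614  0.07  ]
handle scene [ 0.4446 -0.2435  0.078 ]
grip top tri [0.46946326 0.14104999 0.16931439]
top [364 165  11  22 153] [369.5 176.7]
top [253 197  11  14 102] [258.1 203.9]
top [500 259  27   8  99] [512.3 262.5]
top [619 303  21  50 686] [631.8 329.7]
scene [274 141  30  11  48] [291.  147.4]
scene [303 147  17  24 174] [313.3 155.7]
scene [290 246  12  29 263] [295.9 260.2]
```

```bash
cat >> h.py <<'E'
def go(x,y,z,yaw=None):
    "tool-frame increments (mm) from the measured pose; shift first, then turn"
    s=r.read_state(); p=s["tool_pos"]; a=np.radians(s["ee_rot"][2]); d=(np.array([x,y,z])-p)*1000
    print("tool mm",(d[0]*np.cos(a)+d[1]*np.sin(a)).round(1),(d[0]*np.sin(a)-d[1]*np.cos(a)).round(1),-d[2].round(1),
      "roll",None if yaw is None else round(-((yaw-s["ee_rot"][2]+180)%360-180),1),"| at",p.round(4),s["ee_rot"].round(1),"w",round(s["width"]*88,1),"f",s["ft_force"].round(1),round(s["grip_force"],1))
E
python3 - <<'E'
from m import *
print("----")
pr("turq","top",C(366,348),.019)
pr("carafe h near","top",C(515,160),.1);pr("carafe h near","scene",D(352,130),.1)
pr("peeler tip","top",C(507,388),.015);pr("peeler","scene",D(590,232),.015)
a=np.radians(94.3);X=np.array([np.cos(a),np.sin(a)]);Y=np.array([-X[1],X[0]])
L=np.array([.575,-.011])+.046*X
for sx,sy in((.095,.093),):
  S=L+sx*X+sy*Y;print("S",S)
  for i in(.006,.030):
    for j in(-.015,.015):
      q=[*(S+i*X+j*Y),.174];print(i,j,proj("top",q).round(1),proj("scene",q).round(1))
go(.445,-.2595,.242,58)
E
```

```text
ring top [ 0.577  -0.0127  0.005 ]
ring scene [ 0.5731 -0.0095  0.005 ]
c- top [ 0.6245 -0.0554  0.005 ]
c+ top [ 0.5331 -0.0628  0.005 ]
inner top [0.5239 0.0611 0.005 ]
w1 top [0.4381 0.0536 0.005 ]
w2 top [0.4291 0.172  0.005 ]
w1 scene [0.4364 0.0624 0.005 ]
w2 scene [0.4281 0.1756 0.005 ]
c-s scene [ 0.5334 -0.0603  0.005 ]
ball top [0.565  0.0982 0.16  ]
ball top [0.5646 0.1357 0.165 ]
ball top [0.564  0.1739 0.17  ]
ball top [0.5604 0.2102 0.18  ]
+x dir from wing 94.33341356033242 end -175.37772710877067
+x balls 92.38230145487341
mat top [ 0.5112 -0.387   0.018 ]
mat scene [ 0.5086 -0.3793  0.018 ]
mug rim top [ 0.4805 -0.2056  0.09  ]
mug rim scene [ 0.4797 -0.2015  0.09  ]
handle end top [ 0.4446 -0.2614  0.07  ]
handle scene [ 0.4446 -0.2435  0.078 ]
grip top tri [0.46946326 0.14104999 0.16931439]
top [364 165  11  22 153] [369.5 176.7]
top [253 197  11  14 102] [258.1 203.9]
top [500 259  27   8  99] [512.3 262.5]
top [619 303  21  50 686] [631.8 329.7]
scene [274 141  30  11  48] [291.  147.4]
scene [303 147  17  24 174] [313.3 155.7]
scene [290 246  12  29 263] [295.9 260.2]
----
turq top [ 0.4308 -0.093   0.019 ]
carafe h near top [ 0.6307 -0.182   0.1   ]
carafe h near scene [ 0.6179 -0.1412  0.1   ]
peeler tip top [ 0.4315 -0.2349  0.015 ]
peeler scene [ 0.4274 -0.2241  0.015 ]
S [0.47168978 0.12263008]
0.006 -0.015 [261.  196.4] [292.4 238.3]
0.006 0.015 [258.8 205.6] [303.3 243.6]
0.03 -0.015 [253.5 194.8] [286.7 245.5]
0.03 0.015 [251.3 204.1] [297.6 251. ]
tool mm 300.2 -205.9 -1.0 roll -33.9 | at [ 0.2551 -0.57    0.241 ] [-179.9    0.    24.1] w 87.9 f [ 0.3 -0.3 -0.8] 0.0
```

Request:
{"api": "jog_arm", "payload": {"increments": [[[33,-23,0,0],[33,-23,0,0],[33,-23,0,0],[33,-23,0,0],[33,-23,0,0],[33,-23,0,0],[33,-23,0,0],[33,-23,0,0],[33,-23,0,0]]], "gripper": 87.8, "force": 30}}

```text
t: 1.0
tool_pos: [0.4423, -0.2586, 0.2415]
ee_rot: [-180.0, 0.0, 24.1]
ft_force: [0.6, -1.0, 0.5]
width: 1.001
grip_force: 0.0
```

Request:
{"api": "jog_arm", "payload": {"increments": [[[0,0,0,-8.5],[0,0,0,-8.5],[0,0,0,-8.5],[0,0,0,-8.4],[0,0,20,0],[0,0,20,0],[0,0,20,0],[0,0,0,0]]]}}

```text
t: 1.8
tool_pos: [0.4402, -0.2591, 0.1793]
ee_rot: [-179.7, 0.0, 58.0]
ft_force: [-0.2, -0.1, -0.2]
width: 1.003
grip_force: 0.0
```

```bash
python3 - <<'E'
from h import *
go(.445,-.2595,.058,58)
im=r.capture("scene");im2=r.capture("top")
cv2.imwrite("pics/d1.png",np.hstack([cv2.resize(im[100:260,320:480],(400,400),interpolation=2),cv2.resize(im2[170:330,290:450],(400,400),interpolation=2)]))
E
```

```text
tool mm 2.2 4.3 121.3 roll 0.0 | at [ 0.4402 -0.2591  0.1793] [-179.7    0.    58. ] w 88.3 f [-0.2 -0.1 -0.2] 0.0
```

View pics/d1.png

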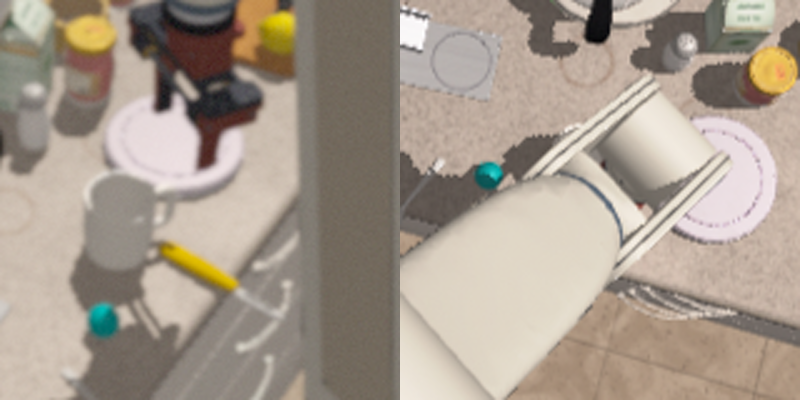

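Mug is in scene crop at (120,225) with the handle at (163,205), and the fingers hang above it. Top view is blocked by the arm. Descending.

Request:
{"api": "jog_arm", "payload": {"increments": [[[2,4,20,0],[0,0,25,0],[0,0,25,0],[0,0,25,0],[0,0,16,0],[0,0,10,0],[0,0,0,0]]]}}

```text
t: 2.6
tool_pos: [0.4463, -0.2606, 0.0604]
ee_rot: [-180.0, -0.0, 58.0]
ft_force: [0.4, -0.3, 0.2]
width: 1.0
grip_force: 0.0
```

Request:
{"api": "jog_arm", "payload": {"increments": [[[0,0,0,0],[0,0,0,0],[0,0,0,0],[0,0,0,0],[0,0,0,0],[0,0,0,0],[0,0,0,0]]], "gripper": 0, "force": 30}}

```text
t: 3.3
tool_pos: [0.4463, -0.2606, 0.0607]
ee_rot: [180.0, 0.0, 58.0]
ft_force: [0.7, -0.6, -0.4]
width: 0.402
grip_force: 0.0
```

```bash
python3 - <<'E'
from h import *
go(.445,-.2595,.058,58)
im=r.capture("scene")
cv2.imwrite("pics/d2.png",cv2.resize(im[130:250,320:460],(700,600),interpolation=2))
E
```

```text
tool mm 0.2 -1.7 2.7 roll 0.0 | at [ 0.4463 -0.2606  0.0607] [180.   0.  58.] w 35.4 f [ 0.7 -0.6 -0.4] 0.0
```

View pics/d2.png

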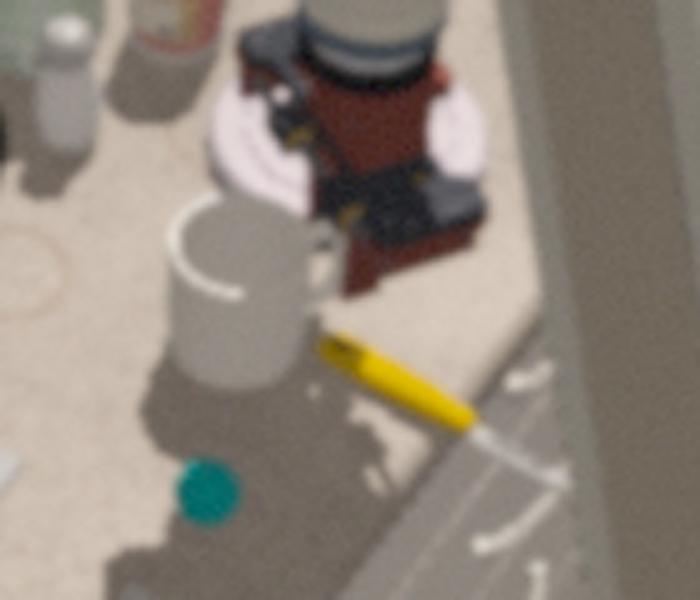

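The fingers are still closing at the handle (325,250), with one either side of it. Waiting.

Request:
{"api": "jog_arm", "payload": {"increments": [[[0,0,0,0],[0,0,0,0],[0,0,0,0],[0,0,0,0],[0,0,0,0]]]}}

```text
t: 3.85
tool_pos: [0.4463, -0.2606, 0.0607]
ee_rot: [180.0, -0.0, 58.0]
ft_force: [0.5, 0.3, -0.3]
width: 0.132
grip_force: 30.0
```

Request:
{"api": "jog_arm", "payload": {"increments": [[[0,0,-8,0],[0,0,-10,0],[0,0,-12,0],[0,0,0,0]]]}}

```text
t: 4.25
tool_pos: [0.4474, -0.2612, 0.0927]
ee_rot: [179.8, -0.0, 58.0]
ft_force: [0.7, -0.1, -2.3]
width: 0.131
grip_force: 30.0
```

```bash
python3 - <<'E'
from h import *
go(.445,-.2595,.058,45)
im=r.capture("scene")
cv2.imwrite("pics/d3.png",cv2.resize(im[110:270,280:480],(750,600),interpolation=2))
E
```

```text
tool mm 0.2 -2.9 34.7 roll 13.0 | at [ 0.4474 -0.2612  0.0927] [179.8  -0.   58. ] w 11.5 f [ 0.7 -0.1 -2.3] 30.0
```

View pics/d3.png

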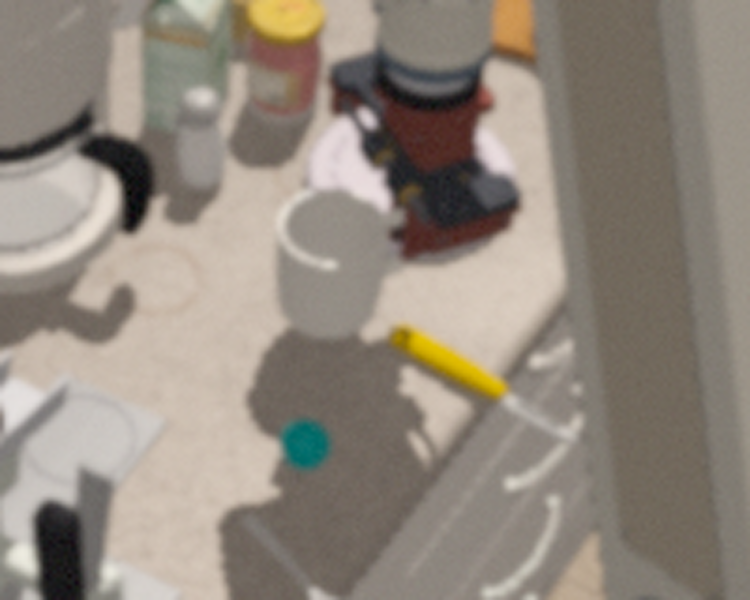

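Mug held upright clear of the worktop; its rim centre is at d3 (335,229). Working out where the mug sits relative to the tool.

```bash
python3 - <<'E'
from h import *
im=cv2.imread("pics/d3.png")
for u,v in((278,228),(392,232),(335,188),(335,270),(335,229)):
    p=ray("scene",280+u*200/750-.3,110+v*160/600-.3,.122); d=p-[.4474,-.2612,.122]; print(p.round(4),(np.hypot(*d[:2])*1000).round(1),np.degrees(np.arctan2(d[1],d[0])).round(1))
E
```

```text
[ 0.514  -0.1781  0.122 ] 106.5 51.3
[ 0.4436 -0.2215  0.122 ] 39.8 95.5
[ 0.5016 -0.2367  0.122 ] 59.5 24.3
[ 0.4577 -0.1661  0.122 ] 95.7 83.8
[ 0.4792 -0.2007  0.122 ] 68.4 62.2
```

Request:
{"api": "jog_arm", "payload": {"increments": [[[15,-2,-2,0],[25,-3,-2,0],[25,-3,-2,0],[25,-3,-2,0],[20,-3,0,0],[14,-2,0,0],[0,0,0,6.5],[0,0,0,6.5],[0,0,0,0]]]}}

```text
t: 5.2
tool_pos: [0.4983, -0.1464, 0.0984]
ee_rot: [-180.0, 0.0, 45.0]
ft_force: [0.5, -0.7, -2.8]
width: 0.132
grip_force: 30.0
```

```bash
python3 - <<'E'
from h import *
go(.529,-.0587,.0667,45)
im=r.capture("scene");im2=r.capture("top")
cv2.imwrite("pics/d4.png",np.hstack([cv2.resize(im[120:320,220:420],(400,400),interpolation=2),cv2.resize(im2[110:270,230:390],(400,400),interpolation=2)]))
E
```

```text
tool mm 83.7 -40.3 31.7 roll -0.0 | at [ 0.4983 -0.1464  0.0984] [-180.    0.   45.] w 11.6 f [ 0.5 -0.7 -2.8] 30.0
```

View pics/d4.png

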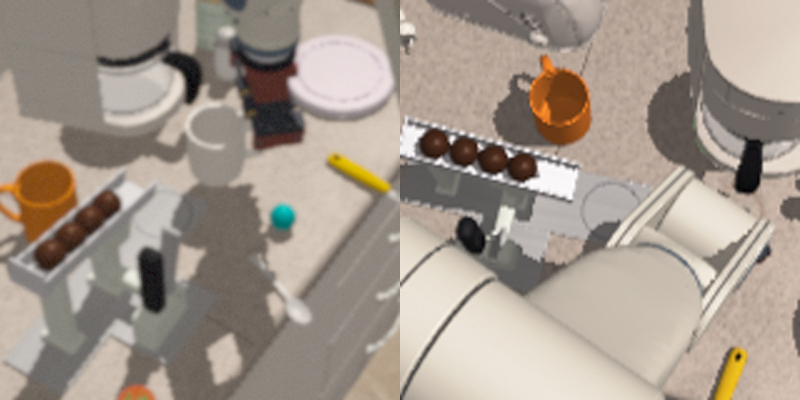

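The mug hangs just before the ring (rim centre at scene-crop (217,128)). The channel is clear of the gripper.

```bash
python3 - <<'E'
from h import *
p=ray("scene",220+217/2-.25,120+128/2-.25,.1277); print(p, p[:2]-[.4983,-.1464])
E
```

```text
[ 0.5404196  -0.09369796  0.1277    ] [0.0421196  0.05270204]
```

Request:
{"api": "jog_arm", "payload": {"increments": [[[0,0,12,0],[0,0,12,0],[12,-6,0,0],[15,-7,0,0],[15,-7,0,0],[12,-6,0,0],[0,0,0,0]]]}}

```text
t: 6.0
tool_pos: [0.5186, -0.0887, 0.0745]
ee_rot: [-180.0, -0.0, 45.1]
ft_force: [0.4, -0.1, -2.3]
width: 0.13
grip_force: 30.0
```

Request:
{"api": "jog_arm", "payload": {"increments": [[[10,-4,0,0],[10,-4,0,0],[8,-3,0,0],[0,0,3,0],[0,0,3,0],[0,0,2,0],[0,0,0,0]]]}}

```text
t: 6.7
tool_pos: [0.5298, -0.0631, 0.0662]
ee_rot: [-180.0, 0.0, 45.0]
ft_force: [0.2, -0.6, -2.8]
width: 0.132
grip_force: 30.0
```

```bash
python3 - <<'E'
from h import *
go(.531,-.061,.0657,45)
im=r.capture("scene");im2=r.capture("top")
cv2.imwrite("pics/d5.png",np.hstack([cv2.resize(im[140:280,250:390],(400,400),interpolation=2),cv2.resize(im2[130:250,250:370],(400,400),interpolation=2)]))
E
```

```text
tool mm 2.3 -0.6 0.5 roll -0.0 | at [ 0.5298 -0.0631  0.0662] [-180.    0.   45.] w 11.6 f [ 0.2 -0.6 -2.8] 30.0
```

View pics/d5.png

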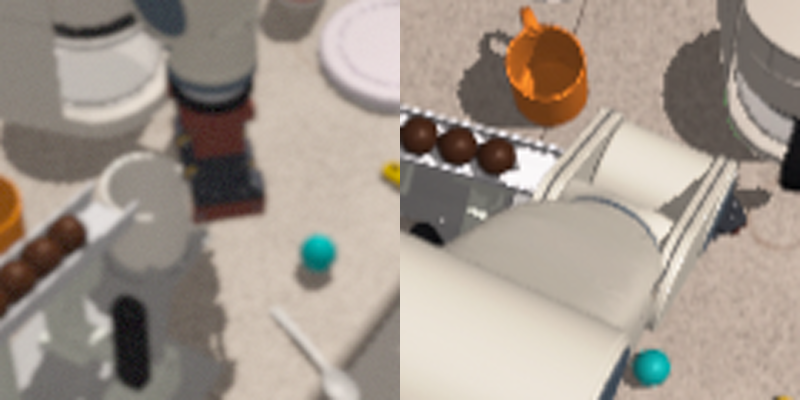

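```bash
python3 - <<'E'
from h import *
print(ray("scene",301.2,204.9,.0955))
E
```

```text
[ 0.57300347 -0.0147488   0.0955    ]
```

Request:
{"api": "jog_arm", "payload": {"increments": [[[2,-1,0,0],[0,0,1,0],[0,0,0.5,0],[0,0,0,0],[0,0,0,0]]]}}

```text
t: 7.3
tool_pos: [0.5311, -0.0608, 0.0656]
ee_rot: [180.0, -0.0, 45.0]
ft_force: [-0.6, -0.8, 4.5]
width: 0.131
grip_force: 30.0
```

Request:
{"api": "jog_arm", "payload": {"increments": [[[0,0,0,0],[0,0,0,0],[0,0,0,0],[0,0,0,0],[0,0,0,0]]], "gripper": 44}}

```text
t: 7.8
tool_pos: [0.5309, -0.0606, 0.0651]
ee_rot: [-180.0, 0.0, 45.0]
ft_force: [-0.3, 0.1, -0.4]
width: 0.497
grip_force: 0.0
```

Request:
{"api": "jog_arm", "payload": {"increments": [[[0,0,-10,0],[0,0,-30,0],[0,0,-40,0],[0,0,-40,0],[0,0,-40,0],[0,0,-20,0],[0,0,0,0]]], "gripper": 87.8}}

```text
t: 8.5
tool_pos: [0.5328, -0.0609, 0.2492]
ee_rot: [179.7, -0.2, 45.0]
ft_force: [-0.3, 1.2, -0.3]
width: 0.997
grip_force: 0.0
```

```bash
python3 - <<'E'
from h import *
go(.467,.118,.245,4.3)
im=r.capture("scene");cv2.imwrite("pics/s6.png",im);cv2.imwrite("pics/t6.png",r.capture("top"))
g=im.copy(); m=(im.max(2)<60).astype(np.uint8); m[:225]=0;m[300:]=0;m[:,:275]=0;m[:,320:]=0
k,l,s,c=cv2.connectedComponentsWithStats(m);i=1+s[1:,4].argmax();print(s[i],c[i])
print([ (v,np.where(l[v]==i)[0][[0,-1]].tolist()) for v in range(s[i][1],s[i][1]+s[i][3],2)])
E
```

```text
tool mm 80.0 -173.0 4.2 roll 40.7 | at [ 0.5328 -0.0609  0.2492] [179.7  -0.2  45. ] w 87.8 f [-0.3  1.2 -0.3] 0.0
[289 244  13  32 334] [295.49700599 259.10479042]
[(244, [291, 296]), (246, [290, 299]), (248, [289, 300]), (250, [289, 300]), (252, [289, 300]), (254, [290, 301]), (256, [291, 301]), (258, [291, 301]), (260, [291, 301]), (262, [291, 301]), (264, [291, 301]), (266, [291, 301]), (268, [291, 301]), (270, [291, 301]), (272, [292, 301]), (274, [294, 300])]
```

Request:
{"api": "jog_arm", "payload": {"increments": [[[10,-20,0,0],[20,-40,0,0],[20,-40,0,0],[20,-40,0,0],[18,-37,0,0],[0,0,0,8.1],[0,0,0,8.1],[0,0,0,8.1],[0,0,0,8.1],[0,0,0,8.1]]]}}

```text
t: 9.6
tool_pos: [0.4668, 0.1265, 0.2432]
ee_rot: [180.0, 0.2, 4.2]
ft_force: [0.3, 0.9, -0.6]
width: 1.0
grip_force: 0.0
```

Request:
{"api": "jog_arm", "payload": {"increments": [[[0,0,0,0],[0,0,0,0]]]}}

```text
t: 9.8
tool_pos: [0.4672, 0.1265, 0.2439]
ee_rot: [180.0, 0.1, 4.7]
ft_force: [0.2, 0.1, 0.8]
width: 0.995
grip_force: 0.0
```

```bash
python3 - <<'E'
from h import *
go(.470,.127,.147,4.3); print(r.read_state()["joint_pos"].round(1))
a=cv2.imread("pics/s6.png")[150:290,210:350]; im=r.capture("scene")[150:290,210:350]
cv2.imwrite("pics/d7.png",np.hstack([cv2.resize(x,(400,400),interpolation=2) for x in(a,im)]))
E
```

```text
tool mm 2.8 -0.3 96.9 roll 0.4 | at [0.4672 0.1265 0.2439] [1.8e+02 1.0e-01 4.7e+00] w 87.6 f [0.2 0.1 0.8] 0.0
[ 13.7  12.2 110.6  -0.   57.3  99. ]
```

View pics/d7.png

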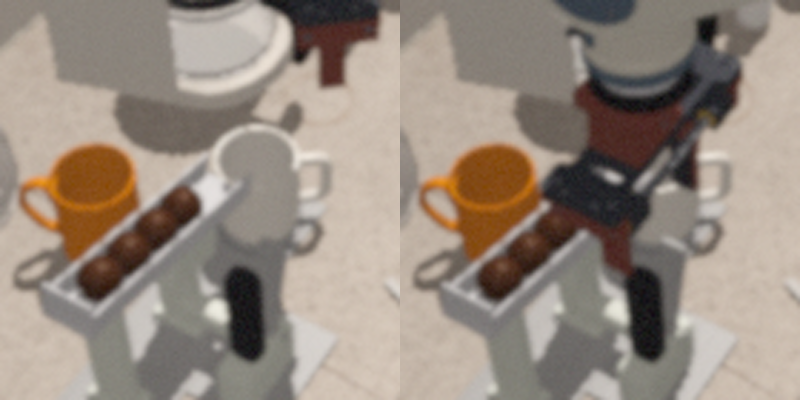

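The mug stands upright on the ring (left crop, rim at (255,165)). The right crop shows the fingers above the black grip (645,310). Descending with force checks.

Request:
{"api": "jog_arm", "payload": {"increments": [[[2,0,20,0.4],[0,0,20,0],[0,0,5,0],[0,0,5,0],[0,0,5,0],[0,0,0,0]]]}}

```text
t: 10.45
tool_pos: [0.47, 0.1268, 0.1901]
ee_rot: [-180.0, 0.0, 4.1]
ft_force: [-0.5, -0.5, 0.3]
width: 0.998
grip_force: 0.0
```

Request:
{"api": "jog_arm", "payload": {"increments": [[[0,0,8,0],[0,0,10,0],[0,0,10,0],[0,0,10,0],[0,0,4,0],[0,0,0,0]]]}}

```text
t: 11.05
tool_pos: [0.4694, 0.1267, 0.1473]
ee_rot: [180.0, 0.1, 4.1]
ft_force: [0.4, 0.1, 0.1]
width: 1.003
grip_force: 0.0
```

Request:
{"api": "jog_arm", "payload": {"increments": [[[0,0,0,0],[0,0,0,0],[0,0,0,0],[0,0,0,0],[0,0,0,0]]], "gripper": 56, "force": 30}}

```text
t: 11.55
tool_pos: [0.4704, 0.1265, 0.1486]
ee_rot: [180.0, -0.1, 4.1]
ft_force: [0.0, -4.2, 3.3]
width: 0.643
grip_force: 2.4
```

Request:
{"api": "jog_arm", "payload": {"increments": [[[0,-2,0,0],[0,-2,0,0],[0,0,0,0],[0,0,0,0],[0,0,0,0],[0,0,0,0],[0,0,0,0]]], "gripper": 0, "force": 30}}

```text
t: 12.25
tool_pos: [0.4699, 0.1334, 0.1485]
ee_rot: [-179.8, -0.1, 4.1]
ft_force: [-1.9, 16.3, 1.8]
width: 0.463
grip_force: 30.0
```

Width is 40.7 mm, so the trigger is fully squeezed. Letting it back.

Request:
{"api": "jog_arm", "payload": {"increments": [[[0,0,0,0],[0,0,0,0],[0,0,0,0],[0,0,0,0],[0,0,0,0]]]}}

```text
t: 12.75
tool_pos: [0.4699, 0.1334, 0.1485]
ee_rot: [-179.8, -0.1, 4.1]
ft_force: [-2.1, 15.1, 2.4]
width: 0.466
grip_force: 30.0
```

Request:
{"api": "jog_arm", "payload": {"increments": [[[0,0,0,0],[0,0,0,0],[0,0,0,0],[0,0,0,0],[0,0,0,0],[0,0,0,0],[0,0,0,0],[0,0,0,0],[0,0,0,0],[0,0,0,0]]], "gripper": 87.8}}

```text
t: 13.75
tool_pos: [0.4698, 0.131, 0.1483]
ee_rot: [-180.0, -0.0, 4.1]
ft_force: [0.3, 1.0, 0.7]
width: 0.995
grip_force: 0.0
```

```bash
cat > b.py <<'E'
from h import *
go(.47,.1305,.1475,4.3)
for n in("scene","top"):
    im=r.capture(n).astype(int);b,g,rr=im[...,0],im[...,1],im[...,2]
    m=((rr>b+12)&(rr<130)&(g<75)&(rr>1.5*b)).astype(np.uint8)
    lo,hi=((210,160),(340,290)) if n=="scene" else ((225,150),(345,215))
    q=np.zeros_like(m);q[lo[1]:hi[1],lo[0]:hi[0]]=m[lo[1]:hi[1],lo[0]:hi[0]]
    k,l,s,c=cv2.connectedComponentsWithStats(q)
    print(n,[(s[i].tolist(),c[i].round().tolist()) for i in range(1,k) if s[i,4]>12])
E
python3 b.py
```

```text
tool mm 0.2 0.5 0.8 roll -0.2 | at [0.4698 0.131  0.1483] [-180.    -0.     4.1] w 87.6 f [0.3 1.  0.7] 0.0
scene [([248, 211, 60, 34, 819], [278.0, 228.0]), ([266, 250, 27, 21, 168], [283.0, 260.0])]
top [([289, 150, 15, 9, 96], [296.0, 153.0]), ([283, 155, 16, 13, 98], [291.0, 162.0]), ([271, 171, 13, 11, 97], [278.0, 176.0]), ([315, 186, 10, 10, 73], [319.0, 190.0])]
```

A ball shows inside the mug at top (319,190), and the next one is at the gate (278,176). Second squeeze.

Request:
{"api": "jog_arm", "payload": {"increments": [[[0,0,0,0],[0,0,0,0],[0,0,0,0],[0,0,0,0],[0,0,0,0],[0,0,0,0],[0,0,0,0],[0,0,0,0],[0,0,0,0],[0,0,0,0]]], "gripper": 0, "force": 30}}

```text
t: 14.85
tool_pos: [0.4698, 0.1334, 0.1484]
ee_rot: [-179.8, -0.0, 4.1]
ft_force: [-2.8, 15.0, 1.5]
width: 0.464
grip_force: 30.0
```

Request:
{"api": "jog_arm", "payload": {"increments": [[[0,0,0,0],[0,0,0,0],[0,0,0,0],[0,0,0,0],[0,0,0,0],[0,0,0,0],[0,0,0,0],[0,0,0,0],[0,0,0,0],[0,0,0,0]]], "gripper": 87.8}}

```text
t: 15.85
tool_pos: [0.4698, 0.1309, 0.1483]
ee_rot: [-180.0, -0.0, 4.1]
ft_force: [-0.6, -0.0, 0.2]
width: 1.001
grip_force: 0.0
```

Request:
{"api": "jog_arm", "payload": {"increments": [[[0,0,-10,0],[0,0,-20,0],[0,0,-30,0],[0,0,-30,0],[0,0,-10,0],[0,0,0,0]]]}}

```text
t: 16.45
tool_pos: [0.4706, 0.1311, 0.2499]
ee_rot: [-180.0, -0.2, 4.1]
ft_force: [0.3, -0.3, -0.0]
width: 1.001
grip_force: 0.0
```

```bash
python3 b.py; python3 -c "
from h import *
go(.5311,-.0608,.248,45)"
```

```text
tool mm -0.6 0.5 102.4 roll -0.2 | at [0.4706 0.1311 0.2499] [-180.    -0.2    4.1] w 88.1 f [ 0.3 -0.3 -0. ] 0.0
scene [([269, 178, 41, 30, 588], [287.0, 193.0]), ([311, 187, 8, 5, 14], [314.0, 189.0]), ([231, 210, 7, 9, 36], [234.0, 214.0]), ([251, 211, 37, 33, 363], [271.0, 229.0])]
top [([289, 150, 15, 9, 96], [296.0, 153.0]), ([283, 155, 16, 13, 96], [291.0, 162.0]), ([267, 168, 17, 14, 141], [275.0, 175.0]), ([306, 184, 18, 14, 139], [315.0, 191.0]), ([231, 188, 6, 6, 20], [233.0, 191.0])]
tool mm 48.1 195.5 -0.5 roll -40.9 | at [0.4691 0.1307 0.2475] [180.    0.    4.1] w 88.1 f [ 0.3  0.3 -0.7] 0.0
```

Two balls are now in the mug (top blob (306–324, 184–198)). Returning to the handle.

Request:
{"api": "jog_arm", "payload": {"increments": [[[6,23,0,0],[10,40,0,0],[10,44,0,0],[10,44,0,0],[12,44,0,0],[0,0,0,-8.2],[0,0,0,-8.2],[0,0,0,-8.2],[0,0,0,-8.2],[0,0,0,-8.2]]], "gripper": 60}}

```text
t: 17.55
tool_pos: [0.5305, -0.0602, 0.2461]
ee_rot: [-179.8, 0.1, 45.4]
ft_force: [0.2, 0.1, 0.3]
width: 0.689
grip_force: 0.0
```

Request:
{"api": "jog_arm", "payload": {"increments": [[[0,0,0,0],[0,0,0,0]]]}}

```text
t: 17.75
tool_pos: [0.5309, -0.0601, 0.2469]
ee_rot: [-179.9, 0.1, 44.9]
ft_force: [-0.2, -0.5, -0.3]
width: 0.682
grip_force: 0.0
```

```bash
python3 -c "
from h import *
go(.5311,-.0608,.066,45)"
```

```text
tool mm -0.3 0.6 180.9 roll -0.1 | at [ 0.5309 -0.0601  0.2469] [-1.799e+02  1.000e-01  4.490e+01] w 60.0 f [-0.2 -0.5 -0.3] 0.0
```

Request:
{"api": "jog_arm", "payload": {"increments": [[[0,0,20,0],[0,0,40,0],[0,0,40,0],[0,0,40,0],[0,0,25,0],[0,0,15,0],[0,0,0,0]]]}}

```text
t: 18.45
tool_pos: [0.5302, -0.06, 0.0662]
ee_rot: [-179.8, 0.1, 45.0]
ft_force: [-0.0, 0.8, 0.0]
width: 0.686
grip_force: 0.0
```

Request:
{"api": "jog_arm", "payload": {"increments": [[[0,0,0,0],[0,0,0,0],[0,0,0,0],[0,0,0,0],[0,0,0,0],[0,0,0,0],[0,0,0,0],[0,0,0,0],[0,0,0,0]]], "gripper": 0, "force": 35}}

```text
t: 19.35
tool_pos: [0.5317, -0.0603, 0.0684]
ee_rot: [180.0, -0.0, 45.1]
ft_force: [0.3, -1.8, 3.2]
width: 0.132
grip_force: 35.0
```

Request:
{"api": "jog_arm", "payload": {"increments": [[[0,0,-3,0],[0,0,-4,0],[-8,4,0,0],[-14,6,0,0],[-16,8,0,0],[-16,8,0,0],[-16,8,0,0],[-16,8,-10,0],[0,0,-15,0],[0,0,-10,0]]]}}

```text
t: 20.35
tool_pos: [0.4999, -0.1523, 0.1107]
ee_rot: [-180.0, 0.0, 45.0]
ft_force: [1.3, -0.1, -3.1]
width: 0.131
grip_force: 35.0
```

```bash
python3 -c "
from h import *
go(.466,-.433,.110,45)"
```

```text
tool mm -222.5 174.6 0.7 roll 0.0 | at [ 0.4999 -0.1523  0.1107] [-180.    0.   45.] w 11.5 f [ 1.3 -0.1 -3.1] 35.0
```

Request:
{"api": "jog_arm", "payload": {"increments": [[[-12,9,0,0],[-22,18,0,0],[-28,22,0,0],[-28,22,0,0],[-28,22,0,0],[-28,22,0,0],[-28,22,0,0],[-24,19,0,0],[-15,12,0,0],[-9,7,0,0]]]}}

```text
t: 21.35
tool_pos: [0.4671, -0.4332, 0.1096]
ee_rot: [-180.0, 0.0, 45.0]
ft_force: [-0.1, -0.0, -3.8]
width: 0.13
grip_force: 35.0
```

Request:
{"api": "jog_arm", "payload": {"increments": [[[0,0,8,0],[0,0,8,0],[0,0,6,0],[0,0,4,0],[0,0,2,0],[0,0,0,0]]]}}

```text
t: 21.95
tool_pos: [0.4682, -0.4311, 0.0822]
ee_rot: [-180.0, -0.0, 45.1]
ft_force: [0.4, -0.6, -2.8]
width: 0.13
grip_force: 35.0
```

```bash
python3 -c "
from h import *
go(.466,-.433,.080,45)
im=r.capture('scene').astype(int);b,g,rr=im[...,0],im[...,1],im[...,2]
m=((rr>b+12)&(rr<130)&(g<75)&(rr>1.5*b)).astype(np.uint8)
k,l,s,c=cv2.connectedComponentsWithStats(m)
print([(s[i].tolist(),c[i].round().tolist()) for i in range(1,k) if s[i,4]>12 and 100<c[i][1]<290])"
```

```text
tool mm -2.9 -0.2 2.2 roll 0.1 | at [ 0.4682 -0.4311  0.0822] [-180.    -0.    45.1] w 11.4 f [ 0.4 -0.6 -2.8] 35.0
[([392, 93, 17, 28, 148], [398.0, 107.0]), ([402, 101, 26, 19, 306], [417.0, 111.0]), ([408, 132, 22, 12, 136], [418.0, 137.0]), ([231, 210, 9, 9, 34], [235.0, 214.0]), ([258, 216, 21, 21, 242], [268.0, 226.0])]
```

Request:
{"api": "jog_arm", "payload": {"increments": [[[0,0,1.5,0],[0,0,1,0],[0,0,0,0]]]}}

```text
t: 22.3
tool_pos: [0.4684, -0.4327, 0.0812]
ee_rot: [179.8, 0.0, 45.1]
ft_force: [-3.7, -1.1, 6.7]
width: 0.128
grip_force: 35.0
```

Contact with the mat. Releasing and withdrawing.

Request:
{"api": "jog_arm", "payload": {"increments": [[[0,0,0,0],[0,0,0,0],[0,0,0,0],[0,0,0,0],[0,0,0,0],[0,0,0,0]]], "gripper": 50}}

```text
t: 22.9
tool_pos: [0.4679, -0.4315, 0.0796]
ee_rot: [-180.0, -0.0, 45.1]
ft_force: [0.3, 0.1, -0.4]
width: 0.57
grip_force: 0.0
```

Request:
{"api": "jog_arm", "payload": {"increments": [[[0,0,-10,0],[0,0,-30,0],[0,0,-40,0],[0,0,-40,0],[0,0,-40,0],[-30,0,0,0],[-40,0,0,0],[-40,0,0,0],[-40,0,0,0],[0,0,0,0]]]}}

```text
t: 23.9
tool_pos: [0.3589, -0.5408, 0.2406]
ee_rot: [179.9, 0.1, 44.9]
ft_force: [-0.0, 0.2, -1.0]
width: 0.57
grip_force: 0.0
```

```bash
python3 -c "
from h import *
go(.466,-.433,.080,45)
for n in('scene','top'):
    im=r.capture(n).astype(int);b,g,rr=im[...,0],im[...,1],im[...,2]
    m=((rr>b+12)&(rr<130)&(g<75)&(rr>1.5*b)).astype(np.uint8)
    k,l,s,c=cv2.connectedComponentsWithStats(m)
    print(n,[(s[i].tolist(),c[i].round().tolist()) for i in range(1,k) if s[i,4]>12 and 100<c[i][1]<290])
    print('mug centre expected',proj(n,[.5124,-.383,.04]),proj(n,[.5124,-.383,.108]),'mat',proj(n,[.51,-.383,.018]))
    print('balls3/4',proj(n,[.565,.0982,.16]),proj(n,[.5646,.1357,.165]))
"
```

```text
tool mm 151.9 -0.9 160.6 roll -0.1 | at [ 0.3589 -0.5408  0.2406] [1.799e+02 1.000e-01 4.490e+01] w 50.2 f [-0.   0.2 -1. ] 0.0
scene [([392, 94, 19, 20, 207], [401.0, 105.0]), ([423, 121, 16, 9, 59], [431.0, 126.0]), ([231, 209, 10, 10, 50], [235.0, 214.0]), ([258, 216, 21, 21, 244], [268.0, 226.0])]
mug centre expected [389.8813456  149.70651537] [391.82520674 133.02475566] mat [389.95240188 155.18291586]
balls3/4 [274.89534147 218.30215309] [265.03440688 227.12802224]
top [([471, 124, 11, 11, 93], [476.0, 129.0]), ([288, 139, 17, 20, 233], [296.0, 148.0]), ([283, 155, 15, 13, 93], [290.0, 162.0]), ([502, 157, 20, 20, 255], [513.0, 165.0]), ([558, 157, 36, 43, 519], [570.0, 178.0]), ([492, 162, 8, 7, 17], [496.0, 165.0]), ([587, 166, 5, 6, 21], [589.0, 168.0]), ([262, 168, 22, 14, 186], [273.0, 175.0]), ([487, 170, 26, 14, 164], [499.0, 177.0]), ([463, 177, 14, 17, 64], [472.0, 184.0]), ([450, 182, 8, 17, 51], [452.0, 192.0]), ([608, 186, 7, 12, 53], [610.0, 192.0]), ([549, 188, 13, 13, 53], [553.0, 195.0]), ([486, 195, 8, 8, 19], [489.0, 199.0]), ([427, 197, 11, 14, 60], [431.0, 206.0]), ([577, 198, 9, 13, 50], [580.0, 205.0]), ([475, 222, 24, 23, 340], [485.0, 234.0]), ([570, 222, 22, 23, 243], [578.0, 235.0]), ([468, 224, 11, 53, 157], [471.0, 261.0]), ([591, 228, 5, 5, 20], [593.0, 230.0]), ([411, 231, 15, 16, 137], [418.0, 238.0]), ([600, 246, 14, 20, 145], [605.0, 256.0])]
mug centre expected [415.29830309 239.22248273] [419.27911787 236.37969315] mat [413.91149916 240.77143811]
balls3/4 [278.58425939 176.70436203] [267.0780495  173.25646016]
```

```bash
python3 -c "
from h import *
print(r.sign_off())"
```

```text
the job is handed in; nothing more can be done
None
```

I handed the job in at about 24 s. The mug is on the round mat with two balls in it and let go; the other two balls are still in the channel and the trigger is released. I checked this from the last camera readings, and sign-off gave no verdict.

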